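# Load a filter pack into a cassette holder

### The job

Load the bench cassette holder: lay the ivory-and-blue filter cassette on the holder's seat between its upright rods, then the amber spacer plate on the cassette, then the aluminium end plate on top with its forked ends round the two tie rods, each lengthwise with the seat, flat, square and fully down on what is below it. Lower the parts into place rather than dropping them, let go of them, and leave the other things on the bench where they stand.

Things in the scene. Friction and masses are not known exactly. Their poses are not given: they have to be found in the camera images.
- seat (a point): Centre of the raised seat (top face) of the fixed steel cassette holder; x along its length, y across, z up; both ends alike. Seat 176 x 54 mm, 42 mm above the bench, on a block 230 x 96 x 28 mm high with a hose stub at each end reaching 144 mm from the centre, low down. Six fixed upright rods round the seat form the pocket (see the next two).
- guide_rod (a point): Tip of one of four steel guide rods, 12 mm dia, at x = +-65, y = +-36 mm from the seat's centre (60 mm clear between the pairs), pointed over their last 10 mm, tips 84 mm above the seat. This one is at +x, +y. Between the guide rods the seat's long sides are open: fingers can pass down there, to the block 14 mm below the seat.
- tie_rod (a point): Tip of one of two dark threaded tie rods, 16 mm dia, at x = +-100, y = 0 from the seat's centre (184 mm clear between them), pointed over their last 8 mm, tips 98 mm above the seat. This is the one at +x.
- cassette_c (a point): Centre (half-way up, 14 mm above its underside) of the filter cassette, a loose rigid ivory block with blue bands, 180 (x) x 56 (y) x 28 (z) mm, 0.3 kg, lying flat on the bench. Both ends and both faces are alike.
- spacer_c (a point): Centre (half-way up, 9 mm above its underside) of the spacer plate, a loose rigid amber plastic plate 180 (x) x 56 (y) x 18 (z) mm, 0.2 kg, lying flat on the bench. Both ends and both faces are alike.
- endplate_c (a point): Centre (half-way up, 10 mm above its underside) of the end plate, a loose aluminium plate 56 (y) x 20 (z) mm and 180 mm long (x) plus a fork at each end: two prongs 16 mm wide, 19 mm long, at y = +-20 mm, leaving a slot 24 mm wide and open to the end that goes round a 16 mm tie rod (overall 218 mm). 0.55 kg, lying flat on the bench. Both ends are alike.
- media_bottle: Clear glass bottle with red screw cap, 50 mm diameter, 110 mm tall (bystander); origin at the centre of its underside, z up.
- buffer_bottle: White plastic bottle with blue cap, 48 mm diameter, 120 mm tall (bystander); origin at the centre of its underside, z up.
- pipe_spool: Stainless spool-shaped pipe piece with a flange at each end, 48 mm diameter, 64 mm tall (bystander); origin at the centre of its underside, z up.
- wrench: Steel wrench lying flat, 190 mm long (bystander); origin under its middle, x along its length, z up.
- beaker: Open glass beaker, 70 mm diameter, 90 mm tall (bystander); origin at the centre of its underside, z up.
- clamp_ring: Stainless clamp ring lying flat, 64 mm outer diameter, 16 mm high (bystander); origin at the centre of its underside, z up.
- measuring_cylinder: Tall white measuring cylinder, 34 mm diameter on a 50 mm foot, 220 mm tall, easily tipped (bystander); origin at the centre of its underside, z up.
- spray_can: Tall green bottle with black cap, 46 mm diameter, 190 mm tall (bystander); origin at the centre of its underside, z up.
There are look-alikes about, which are no part of the job. What is shaped like the part that bears endplate_c but green or red is not meant. What is shaped like the part that bears cassette_c but brown is not meant.

How it is judged:
By the outcome, as a careful person would: the job done as asked, in the order asked, and still so for the second after the job is handed in, with the robot touching nothing.
It also fails if it takes over 72 s, if anything falls off the work surface, if the arm or the gripper's body presses on something with over 40 N, if the wrist force passes 120 N, or if a joint passes its speed limit or range.

### The arm

A 6-joint arm with a two-finger parallel gripper is mounted at the origin on the work surface. World frame = base frame: x ahead of the robot, y to its left, z up, the work surface at z = 0. Lengths are in m, angles in rad, forces in N, time in s.
With the tool pointing down it reaches from about 0.25 to 0.775 m from the base axis. Payload 4 kg.
Tool frame: the origin (TCP) lies midway between the tips of the shut fingers; the grasp point (between the pads) lies 19 mm behind it; y points along the fingers, x is the direction in which the jaws open and shut, and the axes are right-handed (so a half turn about y gives the same grasp; the last joint's range is limited). The gripper opens to 94 mm and grips with 3 to 60 N. Pads are 16 mm wide; open, the fingers measure 119 mm over their backs; the gripper's body (75 mm by 177 mm) begins 78 mm behind the grasp point.
Start: joints at [1.089, 0.087, 1.371, -0, 1.684, -0.103], TCP at [0.203, 0.511, 0.206] pointing down, gripper open.
Joint ranges: [-3.1, 3.1], [-0.76, 2.03], [0.27, 2.55], [-1.08, 4.22], [0.17, 2.65], [-2.57, 2.57]. Speed limits (rad/s): [2.79, 2.79, 3.14, 3.14, 3.14, 3.14].

### API

Orientations are given as [roll, pitch, yaw] about the fixed x, y, z axes, in that order (R = Rz(yaw) Ry(pitch) Rx(roll)).
In Python, from bench import robot, snapshot, camera_info, ticket gives the robot as it stands.
- The arm moves only by the shell command python3 -m creep 'ROWS'. ROWS is JSON, a list of rows, each an object with "slide": the shift along the tool's x, y, z in mm, a list of three; "roll": the turn about the tool's y in degrees; "grip": the closure, from 0 (fully open) to 1 (shut). In form: [{"slide": [x, y, z], "roll": roll, "grip": grip}, ...]. A call has 1 to 20 rows; each row is the pose to reach, as a shift and turn from the pose commanded when the call began, along the tool's axes at that moment; what a row does not reach only later rows make up. A row lasts 1/12 s, in which the tool goes at most 41.7 mm and 7.16 degrees, less where a joint would pass 70% of its speed; a pose out of reach is approached as far as the arm can. A call with a gripper value outside its range is refused whole. The fingers move at their own pace and stop on an object; the grip force is fixed at half the most. Time passes only in rows, so rows that repeat a pose let the fingers close. It gives the time, the measured TCP pose, the force and the opening at its end, in the units of the state.
- robot.get_obs(): the state, without advancing time (a new reading comes with each control period).
- snapshot(name): name is "scene" or "top" or "wrist"; returns the picture (384x512x3 uint8, red, green, blue); there is no depth.
- camera_info(name): a dict with "fx", "fy", "cx", "cy" (pixels), "cam_to_world" (4x4, takes a point from camera to world coordinates). Camera axes: x right, y down, z forward; pixel columns grow to the right and rows downward; lengths in m; the calibration is good to about 2 mm. A picture is of the moment at which its call begins: read the wrist's pose just before it. camera_info takes no time and is no camera call; for the wrist camera it gives the pose at the moment of the call.
- ticket.close_job(): hands the job in, once; it reports no verdict.
The state is a dict: "time": time; "joint_positions": joint angles; "qvel": joint speeds; "joint_torque": joint torques, N m; "tool_pos": TCP position; "ee_rot": TCP orientation; "wrist_force": force on the tool from outside, world axes, zero at the start; "wrist_torque": the same for the moment, N m; "width": finger opening in m.
Only numpy, scipy, OpenCV 4.12 (cv2) and the standard library are available. Lean on these libraries where they do the work, as an engineer would, in place of code of your own. Each camera call takes 0.05 s, during which the arm holds its last target.

## Working session

There is one attempt and no reset: what is moved stays moved. The work goes in short steps, Python scripts to look and compute and a shell command to move; the robot and the scene stay as the last step left them, time stands still between calls to the robot, and variables do not carry over. Pictures are saved under pics/ and viewed, and the job is handed in when it is done.

```bash
ls; mkdir -p pics; python3 - <<'E'
from bench import robot, snapshot, camera_info, ticket
import cv2, numpy as np
np.set_printoptions(precision=4,suppress=True)
o=robot.get_obs(); print({k:np.round(v,4) for k,v in o.items()})
for n in("scene","top","wrist"):
    c=camera_info(n);print(n,c["fx"],c["cx"],c["cy"],np.array(c["cam_to_world"]))
    cv2.imwrite(f"pics/{n}0.png",cv2.cvtColor(snapshot(n),cv2.COLOR_RGB2BGR))
E
```

```text
pics
{'time': np.float64(0.0), 'joint_positions': array([ 1.0889,  0.0879,  1.3722, -0.    ,  1.6836, -0.1031]), 'qvel': array([ 0.0012, -0.0002,  0.001 , -0.001 , -0.0018,  0.0003]), 'joint_torque': array([  0.0005, -34.0174, -30.2428,   0.0718,   0.0329,  -0.0002]), 'tool_pos': array([0.2031, 0.5105, 0.2043]), 'ee_rot': array([-1.5706,  0.0021,  1.192 ]), 'wrist_force': array([ 0.8307, -0.0083, -0.4633]), 'wrist_torque': array([-0.0357,  0.0406,  0.0308]), 'width': np.float64(0.0941)}
scene 364.23657853533973 259.481356174079 195.84682528849797 [[ 0.86    0.3445 -0.3766  0.9562]
 [ 0.51   -0.609   0.6076 -0.658 ]
 [-0.02   -0.7145 -0.6993  0.925 ]
 [ 0.      0.      0.      1.    ]]
top 407.92141686566487 261.0512858327911 193.88029439075257 [[ 0.022  -0.9919  0.1253  0.3319]
 [-0.9995 -0.0247 -0.02    0.0619]
 [ 0.023  -0.1248 -0.9919  1.6698]
 [ 0.      0.      0.      1.    ]]
wrist 297.30482221787537 256.88900524224243 190.95718143916352 [[ 0.3701  0.8938  0.2533  0.1286]
 [ 0.929  -0.3553 -0.1037  0.5402]
 [-0.0027  0.2737 -0.9618  0.3839]
 [ 0.      0.      0.      1.    ]]
```

View pics/scene0.png

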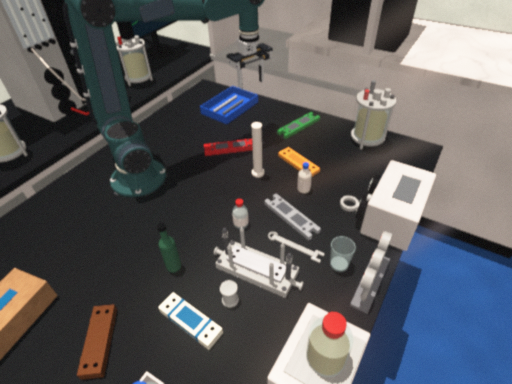

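View pics/top0.png

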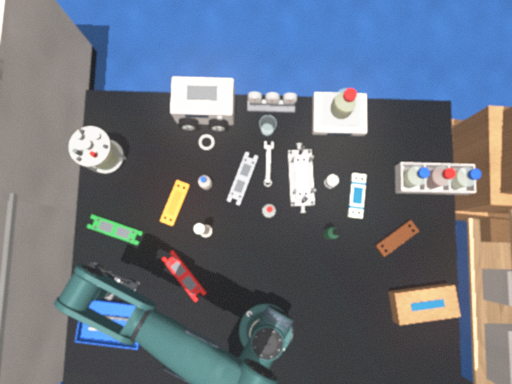

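View pics/wrist0.png

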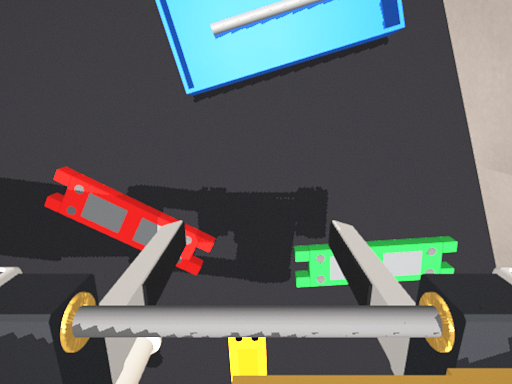

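Candidates (top view):
- **Cassette:** ivory/blue at (357,196). The brown one at (397,238) is a look-alike.
- **Spacer:** amber at (175,203).
- **End plate:** aluminium at (242,178). The red one at (184,276) and green one at (115,230) are look-alikes.
- **Holder:** (301,178).

I'll check these in a close crop.

```bash
cat > h.py <<'E'
import numpy as np, cv2
from bench import robot, snapshot, camera_info
np.set_printoptions(precision=4,suppress=True)
def ray(ci,u,v,z):
    T=np.array(ci["cam_to_world"]);d=T[:3,:3]@np.array([(u-ci["cx"])/ci["fx"],(v-ci["cy"])/ci["fy"],1]);o=T[:3,3]
    return (o+d*(z-o[2])/d[2])
def proj(ci,p):
    T=np.array(ci["cam_to_world"]);c=T[:3,:3].T@(np.array(p)-T[:3,3]);return np.array([ci["fx"]*c[0]/c[2]+ci["cx"],ci["fy"]*c[1]/c[2]+ci["cy"]])
def shot(n,name=None):
    ci=camera_info(n);im=cv2.cvtColor(snapshot(n),cv2.COLOR_RGB2BGR)
    if name: cv2.imwrite(f"pics/{name}.png",im)
    return ci,im
def rectfit(ci,mask,z):
    cs,_=cv2.findContours(mask,cv2.RETR_EXTERNAL,cv2.CHAIN_APPROX_NONE)
    c=max(cs,key=cv2.contourArea)[:,0,:]
    P=np.array([ray(ci,u,v,z)[:2] for u,v in c])
    (cx,cy),(w,h),a=cv2.minAreaRect((P*1000).astype(np.float32))
    if w<h: a+=90;w,h=h,w
    return cx,cy,w,h,((a+90)%180)-90
E
python3 - <<'E'
from h import *
im=cv2.imread("pics/top0.png");ci=camera_info("top")
cv2.imwrite("pics/top_crop.png",cv2.resize(im[130:262,150:420],None,fx=2.9,fy=2.9,interpolation=cv2.INTER_CUBIC))
hsv=cv2.cvtColor(im,cv2.COLOR_BGR2HSV);H,S,V=cv2.split(hsv)
def roi(m,x0,y0,x1,y1):
    r=np.zeros_like(m);r[y0:y1,x0:x1]=m[y0:y1,x0:x1];return r
m=(V>110).astype(np.uint8)*255
print("cass",rectfit(ci,roi(m,340,165,375,225),.028))
print("spacer",rectfit(ci,roi(((H>12)&(H<32)&(S>120)&(V>100)).astype(np.uint8)*255,150,170,195,235),.018))
print("end",rectfit(ci,roi(m,220,140,261,212),.02))
print("holder",rectfit(ci,roi(m,284,140,320,216),.035))
for n,u,v,z in [("hold",301,178,.042),("media",269,211,.11),("buffer",204,182,.12),("spool",332,181,.064),("cyl",203,229,.1),("spray",333,233,.1),("beaker",268,125,.05),("ring",206,142,.016)]: print(n,ray(ci,u,v,z))
E
```

```text
cass (544.1255493164062, -362.599365234375, 191.3058319091797, 68.63993072509766, -5.4443206787109375)
spacer (497.33270263671875, 378.9330139160156, 187.9761962890625, 65.50626373291016, -19.55242919921875)
end (605.336669921875, 107.22209167480469, 225.1634521484375, 64.99161529541016, -19.337844848632812)
holder (611.43212890625, -134.80459594726562, 293.4632568359375, 111.46768951416016, 3.7455012798309326)
hold [ 0.6064 -0.1315  0.042 ]
media [ 0.4635 -0.0016  0.11  ]
buffer [0.5681 0.2501 0.12  ]
spool [ 0.5937 -0.2533  0.064 ]
cyl [0.3893 0.2492 0.1   ]
spray [ 0.3853 -0.2501  0.1   ]
beaker [0.8212 0.0069 0.05  ]
ring [0.7515 0.2611 0.016 ]
```

View pics/top_crop.png

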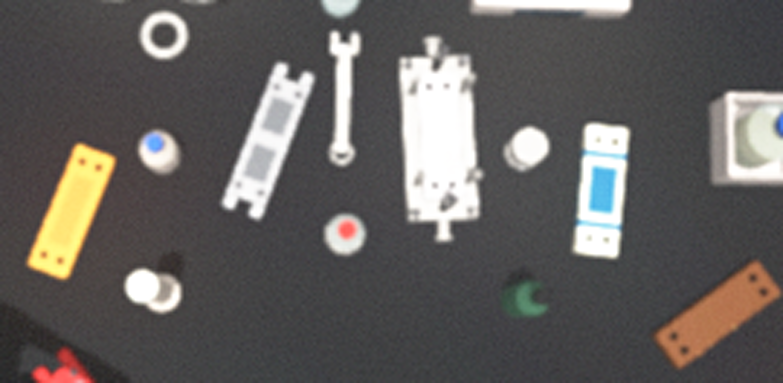

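```bash
cat >> h.py <<'E'
def plan(x,y,z,yawdeg):
    o=robot.get_obs();p=o["tool_pos"];ps=o["ee_rot"][2]
    d=np.array([x,y,z])-p
    s=[d[0]*np.cos(ps)+d[1]*np.sin(ps),-d[2],-d[0]*np.sin(ps)+d[1]*np.cos(ps)]
    print("t",round(float(o["time"]),2),"pos",p,"rot",np.degrees(o["ee_rot"]),"slide",np.round(np.array(s)*1000,1),"roll",round(-((yawdeg-np.degrees(ps)+180)%360-180),2))
E
python3 - <<'E'
from h import *
plan(.53,-.2,.27,90)
E
```

```text
t 0.15 pos [0.2032 0.5107 0.2046] rot [-89.9913   0.094   68.2983] slide [-539.4  -65.4 -566.4] roll -21.7
```

```bash
python3 -m creep '[{"slide":[0,-40,0],"roll":0,"grip":0},{"slide":[-10,-66,-10],"roll":0,"grip":0},{"slide":[-539,-66,-566],"roll":-21.7,"grip":0},{"slide":[-539,-66,-566],"roll":-21.7,"grip":0},{"slide":[-539,-66,-566],"roll":-21.7,"grip":0},{"slide":[-539,-66,-566],"roll":-21.7,"grip":0},{"slide":[-539,-66,-566],"roll":-21.7,"grip":0},{"slide":[-539,-66,-566],"roll":-21.7,"grip":0},{"slide":[-539,-66,-566],"roll":-21.7,"grip":0},{"slide":[-539,-66,-566],"roll":-21.7,"grip":0},{"slide":[-539,-66,-566],"roll":-21.7,"grip":0},{"slide":[-539,-66,-566],"roll":-21.7,"grip":0},{"slide":[-539,-66,-566],"roll":-21.7,"grip":0},{"slide":[-539,-66,-566],"roll":-21.7,"grip":0},{"slide":[-539,-66,-566],"roll":-21.7,"grip":0},{"slide":[-539,-66,-566],"roll":-21.7,"grip":0},{"slide":[-539,-66,-566],"roll":-21.7,"grip":0},{"slide":[-539,-66,-566],"roll":-21.7,"grip":0},{"slide":[-539,-66,-566],"roll":-21.7,"grip":0},{"slide":[-539,-66,-566],"roll":-21.7,"grip":0}]'
python3 - <<'E'
from h import *
plan(.53,-.2,.27,90)
E
```

```text
time: 1.82
tool_pos: [0.5194, -0.1777, 0.271]
ee_rot: [-1.57, -0.0, 1.57]
wrist_force: [0.4, 0.9, 0.1]
width: 0.0939
t 1.82 pos [ 0.5194 -0.1777  0.271 ] rot [-89.9786  -0.0284  89.968 ] slide [-22.3   1.  -10.6] roll -0.03
```

```bash
python3 -m creep '[{"slide":[-20,0,-10],"roll":0,"grip":0},{"slide":[-20,0,-10],"roll":0,"grip":0},{"slide":[-20,0,-10],"roll":0,"grip":0}]'
python3 - <<'E'
from h import *
ci,im=shot("wrist","w1")
print(robot.get_obs()["tool_pos"],robot.get_obs()["qvel"])
import pickle;pickle.dump(ci,open("w1.pkl","wb"))
E
```

```text
time: 2.07
tool_pos: [0.529, -0.1964, 0.2701]
ee_rot: [-1.568, -0.002, 1.569]
wrist_force: [0.0, 0.1, 0.1]
width: 0.0942
[ 0.5289 -0.1954  0.2708] [ 0.0265 -0.032   0.0092  0.0005 -0.0013  0.0001]
```

View pics/w1.png

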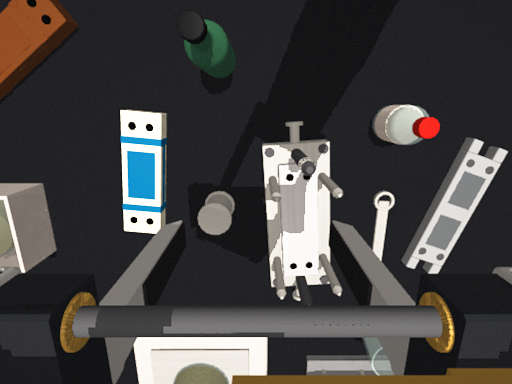

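```bash
python3 - <<'E'
from h import *
import pickle;ci=pickle.load(open("w1.pkl","rb"))
im=cv2.imread("pics/w1.png")
cv2.imwrite("pics/w1_h.png",cv2.resize(im[110:305,245:365],None,fx=3,fy=3,interpolation=cv2.INTER_CUBIC))
cv2.imwrite("pics/w1_c.png",cv2.resize(im[95:245,100:190],None,fx=4,fy=4,interpolation=cv2.INTER_CUBIC))
V=im.max(2)
m=np.zeros_like(V);m[95:245,105:180]=(V[95:245,105:180]>110)*255
print("cass",rectfit(ci,m,.028))
m=np.zeros_like(V);m[125:280,395:512]=(V[125:280,395:512]>100)*255
print("end",rectfit(ci,m,.02))
E
```

```text
cass (553.4443359375, -352.5838623046875, 200.3212890625, 85.15751647949219, -4.465080261230469)
end (603.725341796875, 105.19868469238281, 217.43722534179688, 57.27375030517578, -19.28980255126953)
```

View pics/w1_h.png

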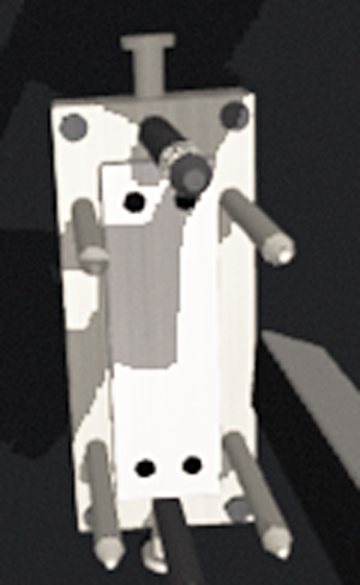

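View pics/w1_c.png

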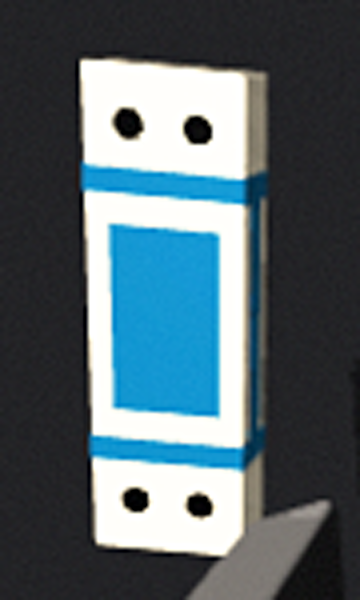

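```bash
python3 - <<'E'
from h import *
import pickle;ci=pickle.load(open("w1.pkl","rb"))
im=cv2.imread("pics/w1.png")
def pts(L,s,ox,oy,z): return np.array([ray(ci,(x+.5)/s-.5+ox,(y+.5)/s-.5+oy,z)[:2] for x,y in L])*1000
def ang(a,b): d=b-a;return np.degrees(np.arctan2(d[1],d[0]))
h=pts([(128,123),(199,130),(136,499),(200,505)],4,100,95,.028)
print("cass holes",h,h.mean(0),ang(h[:2].mean(0),h[2:].mean(0)),np.linalg.norm(h[0]-h[2]),np.linalg.norm(h[0]-h[1]))
c=pts([(80,58),(245,72),(95,545)],4,100,95,.028);print("cass corners",c,(c[1]+c[2])/2,ang(c[0],c[2]))
h=pts([(135,202),(184,198),(146,468),(192,466)],3,245,110,.042)
print("seat holes",h,h.mean(0),ang(h[:2].mean(0),h[2:].mean(0)))
g=pts([(97,268),(286,258),(110,568),(280,557)],3,245,110,.126)
print("guides",g,g.mean(0),ang(g[:2].mean(0),g[2:].mean(0)),ang(g[0],g[1])-90,ang(g[2],g[3])-90)
t=pts([(195,178)],3,245,110,.14);print("tie",t)
s=pts([(52,103),(256,90)],3,245,110,.028);print("block -x corners",s,ang(s[0],s[1])-90)
V=im.max(2)
m=np.zeros_like(V);m[95:245,105:180]=(V[95:245,105:180]>100)*255
print("hsv blue")
hsv=cv2.cvtColor(im,cv2.COLOR_BGR2HSV);m=np.zeros_like(V);m[130:212,120:162]=(hsv[130:212,120:162,1]>120)*255
m=cv2.erode(m,np.ones((1,1)));cs,_=cv2.findContours(m[145:202,124:158],0,1);
m2=np.zeros_like(V);m2[146:203,124:158]=m[146:203,124:158]
print(rectfit(ci,m2,.028))
E
```

```text
cass holes [[ 472.9316 -369.9433]
 [ 475.3685 -345.5862]
 [ 612.0644 -383.1464]
 [ 614.5652 -359.1899]] [ 543.7324 -364.4664] -5.501382417892176 139.75787200396505 24.478655337815038
cass corners [[ 451.1748 -383.7978]
 [ 455.9333 -327.8713]
 [ 630.8053 -400.9796]] [ 543.3693 -364.4254] -5.463766365417227
seat holes [[ 543.6903 -150.3393]
 [ 541.8324 -127.4386]
 [ 683.195  -140.8644]
 [ 682.1311 -117.3855]] [ 612.7122 -134.0069] 3.9922855869108584
guides [[ 549.8626 -173.68  ]
 [ 546.1015 -102.0971]
 [ 681.894  -166.1   ]
 [ 676.8188  -94.9947]] [ 613.6692 -134.218 ] 3.198353928127025 3.007666205128544 4.082563161237317
tie [[ 512.28   -140.5648]]
block -x corners [[ 499.0807 -189.1047]
 [ 493.2634  -93.4978]] 3.481904777833023
hsv blue
(543.7699584960938, -364.9778137207031, 68.37065124511719, 38.380714416503906, -5.4124603271484375)
```

```bash
python3 - <<'E'
from h import *
plan(.5436,-.3645,.006,84.5)
E
```

```text
t 2.12 pos [ 0.5289 -0.1954  0.2708] rot [-89.917   -0.0795  89.971 ] slide [-169.1  264.8  -14.8] roll 5.47
```

```bash
python3 -m creep '[{"slide":[-42,0,-4],"roll":5.5,"grip":0},{"slide":[-84,0,-8],"roll":5.5,"grip":0},{"slide":[-126,0,-14],"roll":5.5,"grip":0},{"slide":[-167,10,-14],"roll":5.5,"grip":0},{"slide":[-167,50,-14],"roll":5.5,"grip":0},{"slide":[-167,90,-14],"roll":5.5,"grip":0},{"slide":[-167,130,-14],"roll":5.5,"grip":0},{"slide":[-167,170,-14],"roll":5.5,"grip":0},{"slide":[-167,200,-14],"roll":5.5,"grip":0},{"slide":[-167,210,-14],"roll":5.5,"grip":0},{"slide":[-167,210,-14],"roll":5.5,"grip":0},{"slide":[-167,210,-14],"roll":5.5,"grip":0}]'
python3 - <<'E'
from h import *
plan(.5436,-.3645,.006,84.5)
E
```

```text
time: 3.12
tool_pos: [0.544, -0.362, 0.0632]
ee_rot: [-1.572, 0.001, 1.476]
wrist_force: [0.6, 0.2, 1.4]
width: 0.0938
t 3.12 pos [ 0.544  -0.362   0.0632] rot [-90.0914   0.0444  84.573 ] slide [-2.6 57.2  0.1] roll 0.07
```

```bash
python3 -m creep '[{"slide":[-2,25,0],"roll":0,"grip":0},{"slide":[-2,45,0],"roll":0,"grip":0},{"slide":[-2,53,0],"roll":0,"grip":0},{"slide":[-2,53,0],"roll":0,"grip":0},{"slide":[-2,53,0],"roll":0,"grip":0},{"slide":[-2,53,0],"roll":0,"grip":1},{"slide":[-2,53,0],"roll":0,"grip":1},{"slide":[-2,53,0],"roll":0,"grip":1},{"slide":[-2,53,0],"roll":0,"grip":1},{"slide":[-2,53,0],"roll":0,"grip":1},{"slide":[-2,53,0],"roll":0,"grip":1},{"slide":[-2,53,0],"roll":0,"grip":1}]'
python3 - <<'E'
from h import *
plan(.5436,-.3645,.006,84.5)
E
```

```text
time: 4.12
tool_pos: [0.543, -0.3645, 0.0086]
ee_rot: [-1.571, -0.0, 1.475]
wrist_force: [0.6, -0.1, 0.3]
width: 0.056
t 4.12 pos [ 0.543  -0.3645  0.0086] rot [-90.0061  -0.0192  84.4972] slide [ 0.   2.6 -0.6] roll -0.0
```

```bash
python3 - <<'E'
from h import *
plan(.613,-.134,.175,93.6)
E
python3 -m creep '[{"slide":[0,-15,0],"roll":0,"grip":1},{"slide":[0,-45,0],"roll":0,"grip":1},{"slide":[0,-85,0],"roll":0,"grip":1},{"slide":[0,-125,0],"roll":0,"grip":1},{"slide":[0,-166,0],"roll":0,"grip":1},{"slide":[40,-166,-5],"roll":-3,"grip":1},{"slide":[80,-166,-15],"roll":-6,"grip":1},{"slide":[120,-166,-25],"roll":-9.1,"grip":1},{"slide":[160,-166,-35],"roll":-9.1,"grip":1},{"slide":[200,-166,-45],"roll":-9.1,"grip":1},{"slide":[236,-166,-48],"roll":-9.1,"grip":1},{"slide":[236,-166,-48],"roll":-9.1,"grip":1},{"slide":[236,-166,-48],"roll":-9.1,"grip":1},{"slide":[236,-166,-48],"roll":-9.1,"grip":1},{"slide":[236,-166,-48],"roll":-9.1,"grip":1}]'
python3 - <<'E'
from h import *
plan(.613,-.134,.175,93.6)
ci,im=shot("wrist","w2")
import pickle;pickle.dump(ci,open("w2.pkl","wb"))
ci,im=shot("scene","s2")
cv2.imwrite("pics/s2c.png",cv2.resize(im[180:320,180:340],None,fx=4,fy=4))
E
```

```text
t 4.12 pos [ 0.543  -0.3645  0.0086] rot [-90.0061  -0.0192  84.4972] slide [ 236.1 -166.4  -47.6] roll -9.1
time: 5.37
tool_pos: [0.6128, -0.1354, 0.1737]
ee_rot: [-1.569, 0.0, 1.632]
wrist_force: [-0.0, 0.2, -3.1]
width: 0.0553
t 5.37 pos [ 0.6128 -0.1354  0.1737] rot [-89.9207   0.0031  93.5162] slide [ 1.4 -1.3 -0.2] roll -0.08
```

View pics/w2.png

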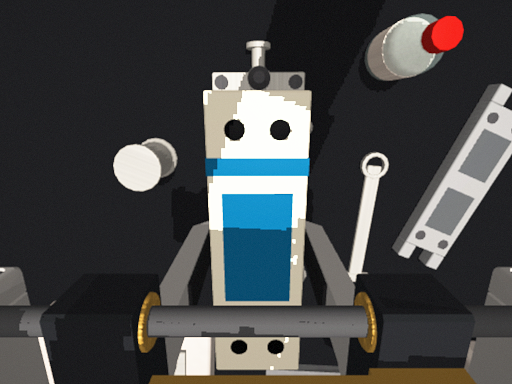

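View pics/s2c.png

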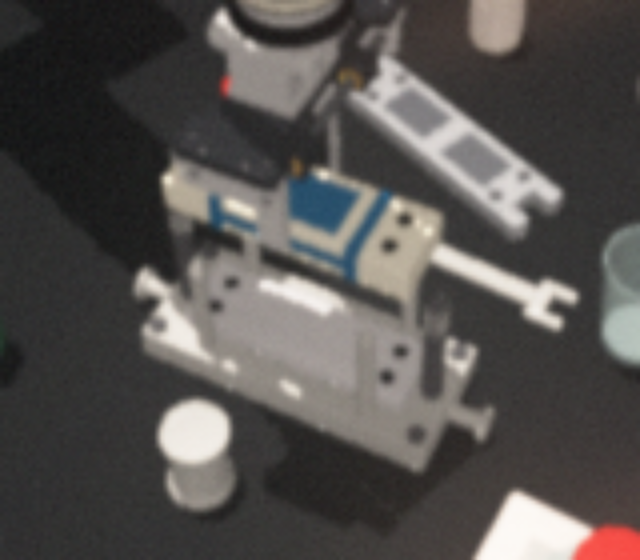

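```bash
python3 - <<'E'
from h import *
im=cv2.imread("pics/w2.png")
cv2.imwrite("pics/w2c.png",cv2.resize(im[35:150,195:325],None,fx=5,fy=5,interpolation=cv2.INTER_CUBIC))
cv2.imwrite("pics/w2d.png",cv2.resize(im[200:384,160:350],None,fx=3,fy=3,interpolation=cv2.INTER_CUBIC))
E
```

```text
(no output)
```

View pics/w2c.png

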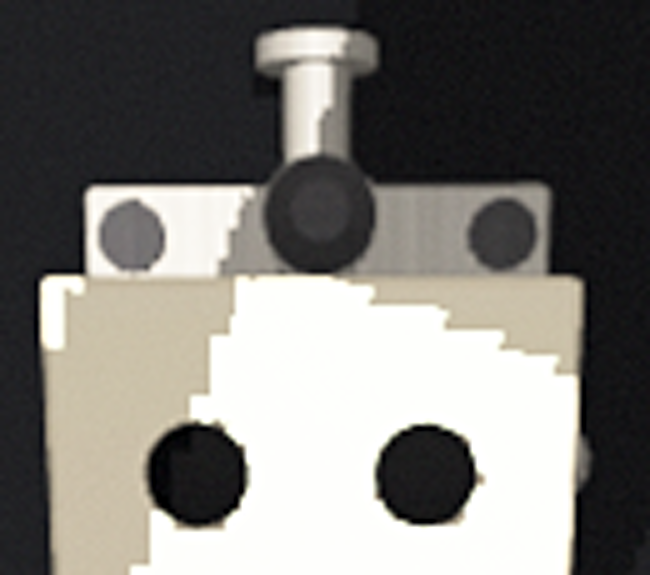

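View pics/w2d.png

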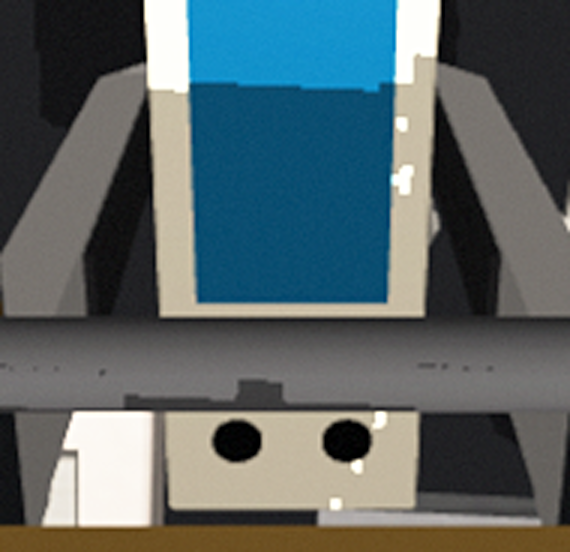

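```bash
python3 - <<'E'
from h import *
import pickle;ci=pickle.load(open("w2.pkl","rb"))
def P(x,y,s,ox,oy,z): return ray(ci,(x+.5)/s-.5+ox,(y+.5)/s-.5+oy,z)[:2]*1000
def ang(a,b): d=b-a;return np.degrees(np.arctan2(d[1],d[0]))
A=lambda x,y,z:P(x,y,5,195,35,z)
B=lambda x,y,z:P(x,y,3,160,200,z)
z=.1737-.0086+.028
f=[A(197,474,z),A(426,474,z)];b=[B(237,441,z),B(347,441,z)]
e=[A(41,277,z),A(583,277,z)];e2=[B(168,508,z),B(416,506,z)]
print("holes",f,b,"centre",np.mean(f+b,0),"yaw",ang(np.mean(f,0),np.mean(b,0)))
print("corners",e,e2,np.mean(e+e2,0),ang(np.mean(e,0),np.mean(e2,0)))
t=A(320,213,.14);print("tie -x",t)
sc=[A(132,236,.029),A(503,234,.029)];print("screws",sc,np.mean(sc,0),ang(*sc)-90)
c=[A(85,184,.028),A(551,184,.028)];print("block corners",c,np.mean(c,0),ang(*c)-90)
E
```

```text
holes [array([ 545.0098, -152.0748]), array([ 543.5315, -127.8882])] [array([ 685.0105, -143.3898]), array([ 683.5429, -119.3219])] centre [ 614.2737 -135.6687] yaw 3.5254785100050867
corners [array([ 526.2295, -168.7788]), array([ 522.8495, -113.4932])] [array([ 704.3194, -158.0579]), array([ 700.3669, -102.4615])] [ 613.4413 -135.6978] 3.500446114985027
tie -x [ 513.5934 -140.7009]
screws [array([ 510.3889, -178.9583]), array([ 505.3534, -102.9348])] [ 507.8712 -140.9466] 3.789469890882671
block corners [array([ 500.9077, -188.9371]), array([495.1002, -93.9576])] [ 498.004  -141.4474] 3.499009074979284
```

```bash
python3 -m creep '[{"slide":[0,0,0],"roll":0,"grip":1},{"slide":[0,0,0],"roll":0,"grip":1},{"slide":[0,0,0],"roll":0,"grip":1}]'
python3 - <<'E'
from h import *
ci,im=shot("wrist","w3")
cv2.imwrite("pics/w3c.png",cv2.resize(im[35:150,195:325],None,fx=5,fy=5,interpolation=cv2.INTER_CUBIC))
import pickle;pickle.dump(ci,open("w3.pkl","wb"))
plan(.6122,-.1341,.175,93.6)
E
```

```text
time: 5.72
tool_pos: [0.6132, -0.135, 0.1745]
ee_rot: [-1.571, -0.0, 1.632]
wrist_force: [-0.0, 0.4, -3.2]
width: 0.0561
t 5.77 pos [ 0.6133 -0.1348  0.1745] rot [-90.0066  -0.0034  93.5496] slide [ 0.8 -0.5  1. ] roll -0.05
```

View pics/w3c.png

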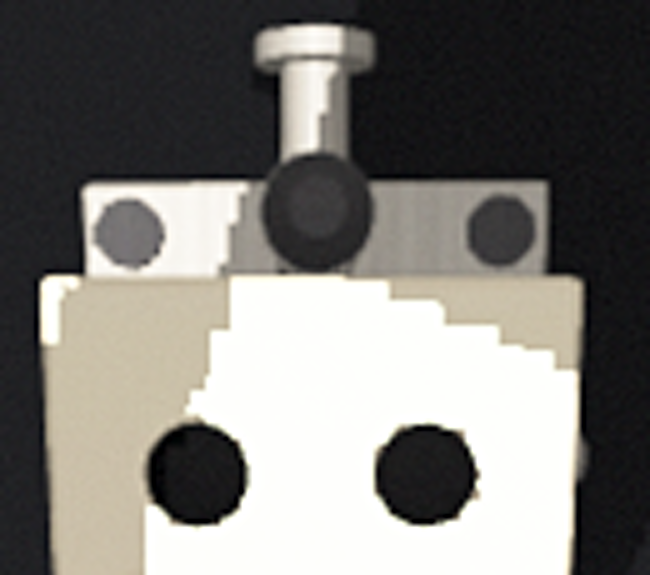

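```bash
python3 -m creep '[{"slide":[0.8,0,0.8],"roll":0,"grip":1},{"slide":[0.8,12,0.8],"roll":0,"grip":1},{"slide":[0.8,24,0.8],"roll":0,"grip":1},{"slide":[0.8,32,0.8],"roll":0,"grip":1},{"slide":[0.8,40,0.8],"roll":0,"grip":1},{"slide":[0.8,48,0.8],"roll":0,"grip":1},{"slide":[0.8,56,0.8],"roll":0,"grip":1},{"slide":[0.8,64,0.8],"roll":0,"grip":1},{"slide":[0.8,64,0.8],"roll":0,"grip":1},{"slide":[0.8,64,0.8],"roll":0,"grip":1}]'
python3 - <<'E'
from h import *
ci,im=shot("wrist","w4")
cv2.imwrite("pics/w4c.png",cv2.resize(im[35:384,175:335],None,fx=1.7,fy=1.7,interpolation=cv2.INTER_CUBIC))
plan(.6122,-.1341,.0506,93.6)
E
```

```text
time: 6.6
tool_pos: [0.6121, -0.1334, 0.1096]
ee_rot: [-1.569, -0.001, 1.634]
wrist_force: [0.1, 0.7, -3.0]
width: 0.056
t 6.65 pos [ 0.6126 -0.1335  0.1105] rot [-90.0115  -0.0015  93.5987] slide [-0.5 59.9  0.5] roll -0.0
```

View pics/w4c.png

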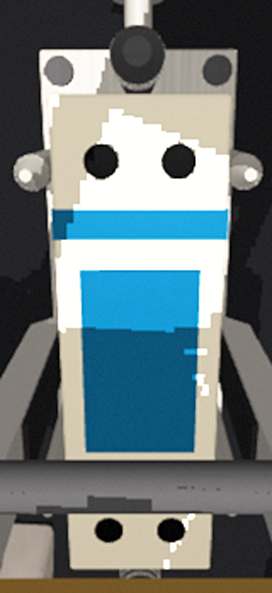

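Cassette is in between the rods with no contact force; continuing.

```bash
python3 -m creep '[{"slide":[0,10,0],"roll":0,"grip":1},{"slide":[0,20,0],"roll":0,"grip":1},{"slide":[0,30,0],"roll":0,"grip":1},{"slide":[0,40,0],"roll":0,"grip":1},{"slide":[0,47,0],"roll":0,"grip":1},{"slide":[0,52,0],"roll":0,"grip":1},{"slide":[0,55,0],"roll":0,"grip":1},{"slide":[0,57,0],"roll":0,"grip":1},{"slide":[0,57,0],"roll":0,"grip":1},{"slide":[0,57,0],"roll":0,"grip":1}]'
python3 - <<'E'
from h import *
plan(.6122,-.1341,.0506,93.6)
E
```

```text
time: 7.48
tool_pos: [0.6129, -0.1336, 0.0539]
ee_rot: [-1.572, 0.0, 1.634]
wrist_force: [0.1, 0.3, -2.6]
width: 0.0557
t 7.48 pos [ 0.6129 -0.1336  0.0539] rot [-90.0484   0.0118  93.5957] slide [-0.5  3.3  0.7] roll -0.0
```

```bash
python3 -m creep '[{"slide":[0,1,0],"roll":0,"grip":1},{"slide":[0,2,0],"roll":0,"grip":1},{"slide":[0,3,0],"roll":0,"grip":1},{"slide":[0,3.5,0],"roll":0,"grip":1},{"slide":[0,3.5,0],"roll":0,"grip":1}]'
```

```text
time: 7.9
tool_pos: [0.6132, -0.1336, 0.0511]
ee_rot: [-1.573, 0.0, 1.634]
wrist_force: [0.8, 0.1, 1.2]
width: 0.0556
```

```bash
python3 -m creep '[{"slide":[0,0.5,0],"roll":0,"grip":1},{"slide":[0,1,0],"roll":0,"grip":1},{"slide":[0,1,0],"roll":0,"grip":1}]'
```

```text
time: 8.15
tool_pos: [0.6133, -0.1337, 0.0506]
ee_rot: [-1.573, 0.001, 1.634]
wrist_force: [0.6, -0.3, 5.4]
width: 0.0559
```

```bash
python3 -m creep '[{"slide":[0,0,0],"roll":0,"grip":0},{"slide":[0,0,0],"roll":0,"grip":0},{"slide":[0,0,0],"roll":0,"grip":0},{"slide":[0,0,0],"roll":0,"grip":0},{"slide":[0,0,0],"roll":0,"grip":0},{"slide":[0,-15,0],"roll":0,"grip":0},{"slide":[0,-45,0],"roll":0,"grip":0},{"slide":[0,-85,0],"roll":0,"grip":0},{"slide":[0,-125,0],"roll":0,"grip":0},{"slide":[0,-165,0],"roll":0,"grip":0},{"slide":[0,-205,0],"roll":0,"grip":0},{"slide":[0,-205,0],"roll":0,"grip":0},{"slide":[0,-205,0],"roll":0,"grip":0}]'
python3 - <<'E'
from h import *
ci,im=shot("wrist","w5")
import pickle;pickle.dump(ci,open("w5.pkl","wb"))
plan(.497,.3,.26,70.4)
E
```

```text
time: 9.23
tool_pos: [0.6139, -0.134, 0.2582]
ee_rot: [-1.578, 0.003, 1.634]
wrist_force: [0.0, 0.1, -0.7]
width: 0.0939
t 9.28 pos [ 0.6129 -0.1336  0.2548] rot [-90.1114   0.0392  93.5958] slide [440.1  -5.2  88.4] roll 23.2
```

View pics/w5.png

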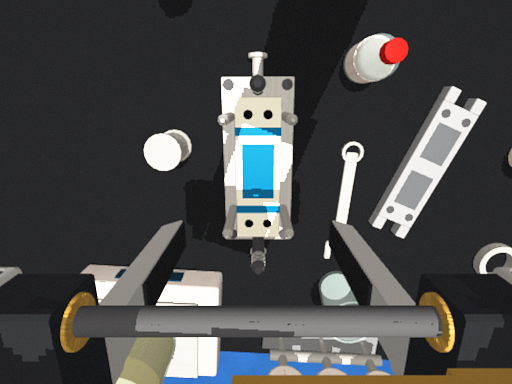

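The cassette sits square in the pocket: tie rods at (258,83) and (258,255), cassette at (258,165). Moving to the spacer.

```bash
python3 -m creep '[{"slide":[440,-5,88],"roll":23.2,"grip":0},{"slide":[440,-5,88],"roll":23.2,"grip":0},{"slide":[440,-5,88],"roll":23.2,"grip":0},{"slide":[440,-5,88],"roll":23.2,"grip":0},{"slide":[440,-5,88],"roll":23.2,"grip":0},{"slide":[440,-5,88],"roll":23.2,"grip":0},{"slide":[440,-5,88],"roll":23.2,"grip":0},{"slide":[440,-5,88],"roll":23.2,"grip":0},{"slide":[440,-5,88],"roll":23.2,"grip":0},{"slide":[440,-5,88],"roll":23.2,"grip":0},{"slide":[440,-5,88],"roll":23.2,"grip":0},{"slide":[440,-5,88],"roll":23.2,"grip":0},{"slide":[440,-5,88],"roll":23.2,"grip":0},{"slide":[440,-5,88],"roll":23.2,"grip":0}]'
python3 - <<'E'
from h import *
ci,im=shot("wrist","w6")
import pickle;pickle.dump(ci,open("w6.pkl","wb"))
hsv=cv2.cvtColor(im,cv2.COLOR_BGR2HSV);H,S,V=cv2.split(hsv)
m=((H>12)&(H<32)&(S>120)&(V>150)&(np.arange(512)[None]<330)).astype(np.uint8)*255
m[300:]=0
print(rectfit(ci,m,.018))
plan(.497,.379,.006,70.4)
E
```

```text
time: 10.45
tool_pos: [0.4966, 0.2994, 0.2566]
ee_rot: [-1.568, 0.004, 1.229]
wrist_force: [0.1, 0.7, -0.2]
width: 0.0938
(495.845947265625, 377.99969482421875, 179.61949157714844, 58.06170654296875, -19.532363891601562)
t 10.5 pos [0.497  0.2989 0.2572] rot [-89.8943   0.1546  70.3307] slide [ 75.5 251.2  27. ] roll -0.07
```

View pics/w6.png

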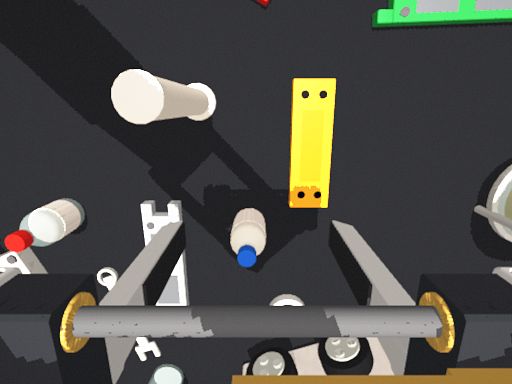

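```bash
python3 - <<'E'
from h import *
import pickle;ci=pickle.load(open("w6.pkl","rb"));im=cv2.imread("pics/w6.png")
g=im[75:212,286:340].max(2)
n,l,s,c=cv2.connectedComponentsWithStats((g<90).astype(np.uint8))
P=[ray(ci,cc[0]+286,cc[1]+75,.018)[:2]*1000 for ss,cc in zip(s[1:],c[1:]) if 15<ss[4]<120]
P=np.array(P);print(P,P.mean(0));d=P[2:].mean(0)-P[:2].mean(0);print(np.degrees(np.arctan2(d[1],d[0])))
plan(P.mean(0)[0]/1e3,P.mean(0)[1]/1e3,.005,70.5)
E
```

```text
[[426.6056 390.976 ]
 [434.686  413.6409]
 [558.4264 343.6093]
 [566.4035 366.6528]] [496.5304 378.7198]
-19.698921035732454
t 10.5 pos [0.497  0.2989 0.2572] rot [-89.8943   0.1546  70.3307] slide [ 75.1 252.2  27.3] roll -0.17
```

```bash
python3 - <<'E'
from h import *
q=robot.get_obs()["joint_positions"];p=robot.get_obs()["tool_pos"]
print(q,sum(q[[1,2,4]]))
rows=[];rhs=[];
for Q,P in(([1.0889,.0879,1.3722],[.2031,.5105,.2043]),(q[:3],p)):
    rows.append([np.sin(Q[1]),np.sin(Q[1]+Q[2])]);rhs.append(np.hypot(*P[:2]))
L=np.linalg.solve(rows,rhs);print(L)
for Q,z in(([1.0889,.0879,1.3722],.2043),(q[:3],p[2])): print("h-d",z-L[0]*np.cos(Q[1])-L[1]*np.cos(Q[1]+Q[2]))
E
```

```text
[ 0.444   0.1534  1.1961 -0.0006  1.7953 -0.7836] 3.144805802641013
[0.6099 0.4989]
h-d -0.45833356665020575
h-d -0.4550691794431733
```

```bash
python3 -m creep '[{"slide":[37,5,13],"roll":-0.2,"grip":0},{"slide":[75,20,27],"roll":-0.2,"grip":0},{"slide":[75,60,27],"roll":-0.2,"grip":0},{"slide":[75,100,27],"roll":-0.2,"grip":0},{"slide":[75,140,27],"roll":-0.2,"grip":0},{"slide":[75,180,27],"roll":-0.2,"grip":0},{"slide":[75,205,27],"roll":-0.2,"grip":0},{"slide":[75,210,27],"roll":-0.2,"grip":0},{"slide":[75,210,27],"roll":-0.2,"grip":0},{"slide":[75,210,27],"roll":-0.2,"grip":0}]'
python3 - <<'E'
from h import *
plan(.4965,.3787,.005,70.4)
E
```

```text
time: 11.33
tool_pos: [0.4983, 0.3793, 0.0505]
ee_rot: [-1.572, -0.002, 1.23]
wrist_force: [-0.3, 0.3, 1.4]
width: 0.0935
t 11.33 pos [0.4983 0.3793 0.0505] rot [-90.0789  -0.0971  70.491 ] slide [-1.2 45.5  1.5] roll 0.09
```

```bash
python3 -m creep '[{"slide":[-1,20,1.5],"roll":0,"grip":0},{"slide":[-1,36,1.5],"roll":0,"grip":0},{"slide":[-1,42,1.5],"roll":0,"grip":0},{"slide":[-1,44,1.5],"roll":0,"grip":0},{"slide":[-1,44,1.5],"roll":0,"grip":0},{"slide":[-1,44,1.5],"roll":0,"grip":1},{"slide":[-1,44,1.5],"roll":0,"grip":1},{"slide":[-1,44,1.5],"roll":0,"grip":1},{"slide":[-1,44,1.5],"roll":0,"grip":1},{"slide":[-1,44,1.5],"roll":0,"grip":1},{"slide":[-1,44,1.5],"roll":0,"grip":1},{"slide":[-1,44,1.5],"roll":0,"grip":1}]'
python3 - <<'E'
from h import *
plan(.6125,-.134,.19,93.6)
E
```

```text
time: 12.33
tool_pos: [0.4951, 0.3795, 0.0051]
ee_rot: [-1.571, -0.0, 1.232]
wrist_force: [0.5, -0.0, -0.1]
width: 0.0557
t 12.33 pos [0.4951 0.3795 0.0051] rot [-90.006   -0.0229  70.5974] slide [-445.4 -184.9 -281.3] roll -23.0
```

```bash
python3 -m creep '[{"slide":[0,-15,0],"roll":0,"grip":1},{"slide":[0,-45,0],"roll":0,"grip":1},{"slide":[0,-85,0],"roll":0,"grip":1},{"slide":[0,-125,0],"roll":0,"grip":1},{"slide":[0,-165,0],"roll":0,"grip":1},{"slide":[0,-205,0],"roll":0,"grip":1},{"slide":[0,-245,0],"roll":0,"grip":1},{"slide":[-34,-255,-21],"roll":0,"grip":1},{"slide":[-68,-255,-43],"roll":0,"grip":1},{"slide":[-102,-255,-64],"roll":-4,"grip":1},{"slide":[-136,-255,-86],"roll":-8,"grip":1},{"slide":[-170,-255,-107],"roll":-12,"grip":1},{"slide":[-204,-255,-129],"roll":-16,"grip":1},{"slide":[-238,-255,-150],"roll":-20,"grip":1},{"slide":[-272,-255,-172],"roll":-23,"grip":1},{"slide":[-306,-255,-193],"roll":-23,"grip":1},{"slide":[-340,-255,-215],"roll":-23,"grip":1},{"slide":[-374,-245,-236],"roll":-23,"grip":1},{"slide":[-408,-230,-258],"roll":-23,"grip":1},{"slide":[-445,-210,-281],"roll":-23,"grip":1}]'
python3 -m creep '[{"slide":[0,0,0],"roll":0,"grip":1},{"slide":[0,0,0],"roll":0,"grip":1},{"slide":[0,0,0],"roll":0,"grip":1},{"slide":[0,0,0],"roll":0,"grip":1},{"slide":[0,0,0],"roll":0,"grip":1}]'
python3 - <<'E'
from h import *
plan(.613,-.134,.18,93.6)
E
```

```text
time: 14.0
tool_pos: [0.6112, -0.1291, 0.2184]
ee_rot: [-1.573, 0.001, 1.633]
wrist_force: [1.1, 0.7, -1.4]
width: 0.0554
time: 14.42
tool_pos: [0.6111, -0.1253, 0.2196]
ee_rot: [-1.573, 0.0, 1.636]
wrist_force: [0.5, -0.2, -1.1]
width: 0.0555
t 14.42 pos [ 0.6111 -0.1253  0.2196] rot [-90.1189   0.0194  93.7212] slide [-8.8 39.6 -1.3] roll 0.12
```

```bash
python3 -m creep '[{"slide":[-5,20,-1],"roll":0.1,"grip":1},{"slide":[-8.8,40,-1.5],"roll":0.1,"grip":1},{"slide":[-8.8,46,-1.5],"roll":0.1,"grip":1},{"slide":[-8.8,46,-1.5],"roll":0.1,"grip":1},{"slide":[-8.8,46,-1.5],"roll":0.1,"grip":1},{"slide":[-8.8,46,-1.5],"roll":0.1,"grip":1}]'
python3 - <<'E'
from h import *
plan(.613,-.134,.18,93.6)
ci,im=shot("wrist","w7")
cv2.imwrite("pics/w7c.png",cv2.resize(im[35:150,195:325],None,fx=5,fy=5,interpolation=cv2.INTER_CUBIC))
cv2.imwrite("pics/w7d.png",cv2.resize(im[200:384,160:350],None,fx=3,fy=3,interpolation=cv2.INTER_CUBIC))
import pickle;pickle.dump(ci,open("w7.pkl","wb"))
E
```

```text
time: 14.92
tool_pos: [0.6135, -0.135, 0.1741]
ee_rot: [-1.574, 0.001, 1.633]
wrist_force: [-0.5, -0.5, -0.9]
width: 0.0557
t 14.92 pos [ 0.6135 -0.135   0.1741] rot [-90.156    0.0473  93.5479] slide [ 1.1 -5.9  0.5] roll -0.05
```

View pics/w7c.png

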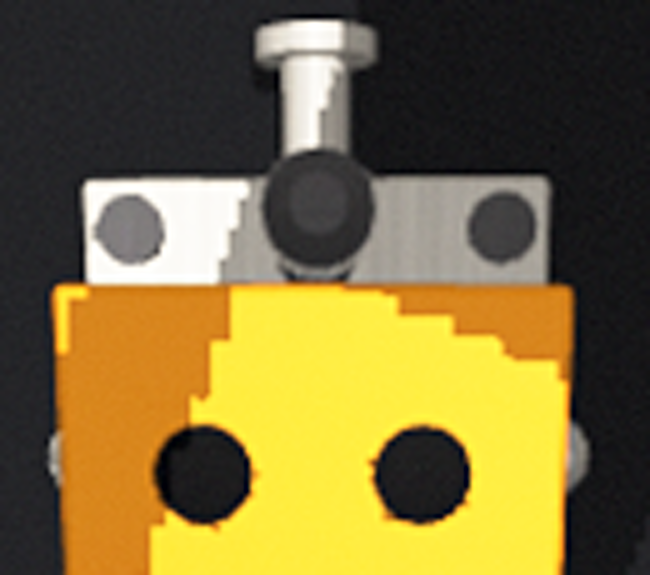

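View pics/w7d.png

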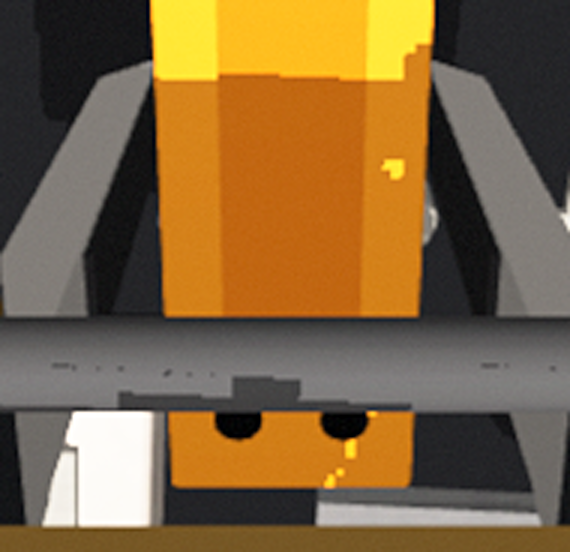

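```bash
python3 - <<'E'
from h import *
import pickle;ci=pickle.load(open("w7.pkl","rb"))
def P(x,y,s,ox,oy,z): return ray(ci,(x+.5)/s-.5+ox,(y+.5)/s-.5+oy,z)[:2]*1000
def ang(a,b): d=b-a;return np.degrees(np.arctan2(d[1],d[0]))
A=lambda x,y,z:P(x,y,5,195,35,z)
B=lambda x,y,z:P(x,y,3,160,200,z)
z=.1741-.0051+.018
e=[A(53,285,z),A(573,286,z)];e2=[B(172,488,z),B(412,487,z)]
hh=np.mean([A(204,474,z),A(421,474,z)],0)
print("corners",e,e2,np.mean(e+e2,0),ang(np.mean(e,0),np.mean(e2,0)),"holes->c",hh+70*np.array([.998,.062]))
t=A(319,204,.14);print("tie -> c",t+100*np.array([.998,.0625]))
c=[A(83,179,.028),A(551,176,.028)];print("block->c",np.mean(c,0)+115*np.array([.998,.0625]),ang(*c)-90)
E
```

```text
corners [array([ 527.3769, -168.229 ]), array([ 524.0754, -113.0733])] [array([ 706.4719, -157.5602]), array([ 702.7076, -101.8561])] [ 615.1579 -135.1797] 3.501044221176263 holes->c [ 615.2221 -135.1488]
tie -> c [ 613.1201 -134.3442]
block->c [ 612.875  -134.3138] 3.870024284081424
```

```bash
python3 -m creep '[{"slide":[0.8,0,2],"roll":0,"grip":1},{"slide":[0.8,10,2],"roll":0,"grip":1},{"slide":[0.8,22,2],"roll":0,"grip":1},{"slide":[0.8,32,2],"roll":0,"grip":1},{"slide":[0.8,42,2],"roll":0,"grip":1},{"slide":[0.8,52,2],"roll":0,"grip":1},{"slide":[0.8,60,2],"roll":0,"grip":1},{"slide":[0.8,64,2],"roll":0,"grip":1},{"slide":[0.8,64,2],"roll":0,"grip":1},{"slide":[0.8,64,2],"roll":0,"grip":1}]'
python3 - <<'E'
from h import *
ci,im=shot("wrist","w8")
cv2.imwrite("pics/w8c.png",cv2.resize(im[35:384,175:335],None,fx=1.7,fy=1.7,interpolation=cv2.INTER_CUBIC))
plan(.612,-.134,.0751,93.6)
E
```

```text
time: 15.8
tool_pos: [0.6107, -0.1348, 0.108]
ee_rot: [-1.571, -0.0, 1.632]
wrist_force: [0.5, -0.8, -1.7]
width: 0.0557
t 15.85 pos [ 0.6111 -0.1349  0.1087] rot [-90.0537   0.0137  93.4993] slide [ 0.9 33.6 -0.9] roll -0.1
```

View pics/w8c.png

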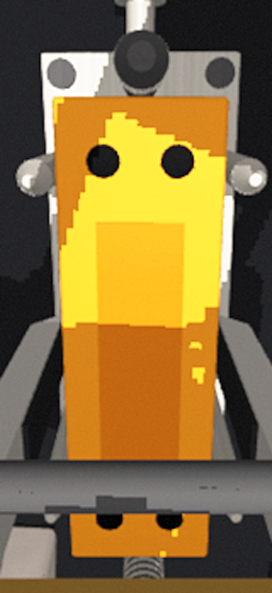

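```bash
python3 -m creep '[{"slide":[0.6,8,-0.4],"roll":0,"grip":1},{"slide":[0.6,16,-0.4],"roll":0,"grip":1},{"slide":[0.6,23,-0.4],"roll":0,"grip":1},{"slide":[0.6,28,-0.4],"roll":0,"grip":1},{"slide":[0.6,31,-0.4],"roll":0,"grip":1},{"slide":[0.6,32,-0.4],"roll":0,"grip":1},{"slide":[0.6,32,-0.4],"roll":0,"grip":1},{"slide":[0.6,32,-0.4],"roll":0,"grip":1}]'
python3 -m creep '[{"slide":[0,1,0],"roll":0,"grip":1},{"slide":[0,2,0],"roll":0,"grip":1},{"slide":[0,2,0],"roll":0,"grip":1}]'
```

```text
time: 16.52
tool_pos: [0.6112, -0.1342, 0.0764]
ee_rot: [-1.571, 0.0, 1.632]
wrist_force: [-0.2, 0.3, -0.9]
width: 0.0559
time: 16.77
tool_pos: [0.6115, -0.1343, 0.0752]
ee_rot: [-1.572, 0.0, 1.632]
wrist_force: [-0.7, 0.1, 1.7]
width: 0.0556
```

```bash
python3 -m creep '[{"slide":[0,0.6,0],"roll":0,"grip":1},{"slide":[0,1.1,0],"roll":0,"grip":1},{"slide":[0,1.1,0],"roll":0,"grip":1}]'
```

```text
time: 17.02
tool_pos: [0.6115, -0.1343, 0.0751]
ee_rot: [-1.573, 0.001, 1.632]
wrist_force: [-1.5, 0.4, 6.3]
width: 0.0559
```

```bash
python3 -m creep '[{"slide":[0,0,0],"roll":0,"grip":0},{"slide":[0,0,0],"roll":0,"grip":0},{"slide":[0,0,0],"roll":0,"grip":0},{"slide":[0,0,0],"roll":0,"grip":0},{"slide":[0,0,0],"roll":0,"grip":0},{"slide":[0,-15,0],"roll":0,"grip":0},{"slide":[0,-45,0],"roll":0,"grip":0},{"slide":[0,-85,0],"roll":0,"grip":0},{"slide":[0,-125,0],"roll":0,"grip":0},{"slide":[0,-165,0],"roll":0,"grip":0},{"slide":[30,-185,0],"roll":0,"grip":0},{"slide":[60,-185,0],"roll":5,"grip":0},{"slide":[90,-185,0],"roll":10,"grip":0},{"slide":[120,-185,0],"roll":16,"grip":0},{"slide":[140,-185,0],"roll":23,"grip":0},{"slide":[140,-185,0],"roll":23,"grip":0},{"slide":[140,-185,0],"roll":23,"grip":0},{"slide":[140,-185,0],"roll":23,"grip":0}]'
python3 - <<'E'
from h import *
plan(.604,.105,.006,70.7)
ci,im=shot("wrist","w9")
import pickle;pickle.dump(ci,open("w9.pkl","wb"))
E
```

```text
time: 18.52
tool_pos: [0.6026, 0.0049, 0.2579]
ee_rot: [-1.571, 0.001, 1.232]
wrist_force: [0.5, -0.2, -0.0]
width: 0.0941
t 18.52 pos [0.6026 0.0049 0.2579] rot [-89.9999   0.0382  70.5761] slide [ 94.9 251.9  32. ] roll -0.12
```

View pics/w9.png

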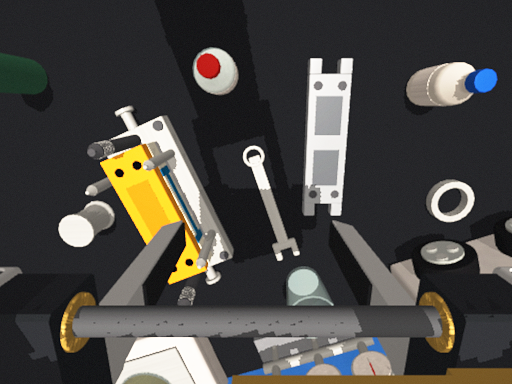

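```bash
python3 - <<'E'
from h import *
import pickle;ci=pickle.load(open("w9.pkl","rb"));im=cv2.imread("pics/w9.png");V=im.max(2)
m=np.zeros_like(V);m[40:225,296:362]=(V[40:225,296:362]>130)*255
print(rectfit(ci,m,.02))
hol=[ray(ci,u,v,.02)[:2]*1000 for u,v in((318,88),(344,88),(309,194),(334,194))]
print(np.mean(hol,0)); d=np.mean(hol[2:],0)-np.mean(hol[:2],0);print(np.degrees(np.arctan2(d[1],d[0])))
for u,v in((264,150),(266,160),(290,240),(299,252)): print("wrench",ray(ci,u,v,.008)[:2])
cv2.imwrite("pics/w9c.png",cv2.resize(im[50:225,290:365],None,fx=3.4,fy=3.4,interpolation=cv2.INTER_CUBIC))
plan(.604,.105,.006,70.7)
E
```

```text
(604.0181274414062, 105.95645904541016, 216.45758056640625, 56.165061950683594, -19.243515014648438)
[605.8995 105.1743]
-20.953961616468693
wrench [0.5873 0.0203]
wrench [0.602  0.0183]
wrench [0.735  0.0126]
wrench [0.7597 0.0198]
t 18.57 pos [0.6026 0.0044 0.2579] rot [-89.9939   0.0345  70.5077] slide [ 95.3 251.9  32.3] roll -0.19
```

View pics/w9c.png

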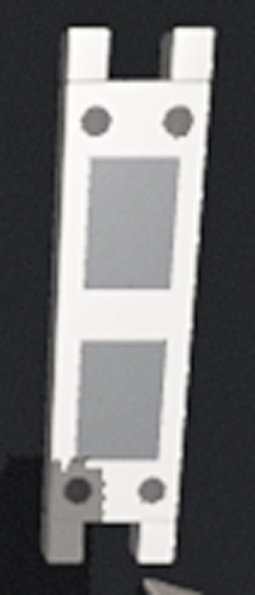

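```bash
python3 -m creep '[{"slide":[35,0,11],"roll":-0.1,"grip":0},{"slide":[70,5,22],"roll":-0.1,"grip":0},{"slide":[95.5,20,32],"roll":-0.1,"grip":0},{"slide":[95.5,60,32],"roll":-0.1,"grip":0},{"slide":[95.5,100,32],"roll":-0.1,"grip":0},{"slide":[95.5,140,32],"roll":-0.1,"grip":0},{"slide":[95.5,180,32],"roll":-0.1,"grip":0},{"slide":[95.5,205,32],"roll":-0.1,"grip":0},{"slide":[95.5,210,32],"roll":-0.1,"grip":0},{"slide":[95.5,210,32],"roll":-0.1,"grip":0},{"slide":[95.5,210,32],"roll":-0.1,"grip":0}]'
python3 - <<'E'
from h import *
plan(.604,.1056,.005,70.7)
E
```

```text
time: 19.48
tool_pos: [0.6057, 0.1055, 0.0497]
ee_rot: [-1.573, -0.001, 1.231]
wrist_force: [-0.3, 1.0, 0.4]
width: 0.0938
t 19.48 pos [0.6057 0.1055 0.0497] rot [-90.128   -0.0546  70.5476] slide [-0.4 44.7  1.6] roll -0.15
```

```bash
python3 -m creep '[{"slide":[0,20,1],"roll":-0.1,"grip":0},{"slide":[0,36,1],"roll":-0.1,"grip":0},{"slide":[0,41,1],"roll":-0.1,"grip":0},{"slide":[0,43,1],"roll":-0.1,"grip":0},{"slide":[0,43,1],"roll":-0.1,"grip":0},{"slide":[0,43,1],"roll":-0.1,"grip":1},{"slide":[0,43,1],"roll":-0.1,"grip":1},{"slide":[0,43,1],"roll":-0.1,"grip":1},{"slide":[0,43,1],"roll":-0.1,"grip":1},{"slide":[0,43,1],"roll":-0.1,"grip":1},{"slide":[0,43,1],"roll":-0.1,"grip":1},{"slide":[0,43,1],"roll":-0.1,"grip":1}]'
python3 - <<'E'
from h import *
plan(.612,-.134,.185,93.6)
E
```

```text
time: 20.48
tool_pos: [0.6035, 0.1069, 0.0053]
ee_rot: [-1.571, -0.001, 1.234]
wrist_force: [0.2, 0.7, 0.3]
width: 0.0557
t 20.48 pos [0.6035 0.1069 0.0053] rot [-90.0113  -0.0375  70.7004] slide [-224.5 -179.7  -87.6] roll -22.9
```

```bash
python3 -m creep '[{"slide":[0,-12,0],"roll":0,"grip":1},{"slide":[0,-40,0],"roll":0,"grip":1},{"slide":[0,-80,0],"roll":0,"grip":1},{"slide":[0,-120,0],"roll":0,"grip":1},{"slide":[0,-160,0],"roll":0,"grip":1},{"slide":[-10,-184,-5],"roll":0,"grip":1},{"slide":[-45,-184,-18],"roll":-4,"grip":1},{"slide":[-80,-184,-32],"roll":-8,"grip":1},{"slide":[-115,-184,-46],"roll":-12,"grip":1},{"slide":[-150,-184,-60],"roll":-16,"grip":1},{"slide":[-185,-184,-73],"roll":-20,"grip":1},{"slide":[-210,-184,-82],"roll":-22.9,"grip":1},{"slide":[-224.5,-184,-87.6],"roll":-22.9,"grip":1},{"slide":[-224.5,-184,-87.6],"roll":-22.9,"grip":1},{"slide":[-224.5,-184,-87.6],"roll":-22.9,"grip":1},{"slide":[-224.5,-184,-87.6],"roll":-22.9,"grip":1},{"slide":[-224.5,-184,-87.6],"roll":-22.9,"grip":1},{"slide":[-224.5,-184,-87.6],"roll":-22.9,"grip":1}]'
python3 - <<'E'
from h import *
plan(.612,-.134,.185,93.6)
ci,im=shot("wrist","w10")
cv2.imwrite("pics/w10c.png",cv2.resize(im[20:150,195:325],None,fx=4.6,fy=4.6,interpolation=cv2.INTER_CUBIC))
cv2.imwrite("pics/w10d.png",cv2.resize(im[200:384,160:350],None,fx=3,fy=3,interpolation=cv2.INTER_CUBIC))
import pickle;pickle.dump(ci,open("w10.pkl","wb"))
E
```

```text
time: 21.98
tool_pos: [0.6119, -0.1326, 0.1892]
ee_rot: [-1.571, -0.001, 1.635]
wrist_force: [0.7, 0.3, -4.8]
width: 0.0558
t 21.98 pos [ 0.6119 -0.1326  0.1892] rot [-89.9962  -0.0307  93.7036] slide [-1.4  4.2 -0. ] roll 0.1
```

View pics/w10c.png

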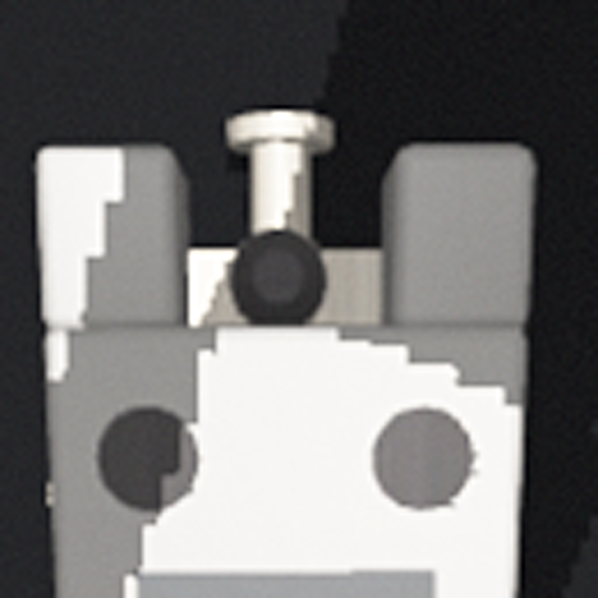

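View pics/w10d.png

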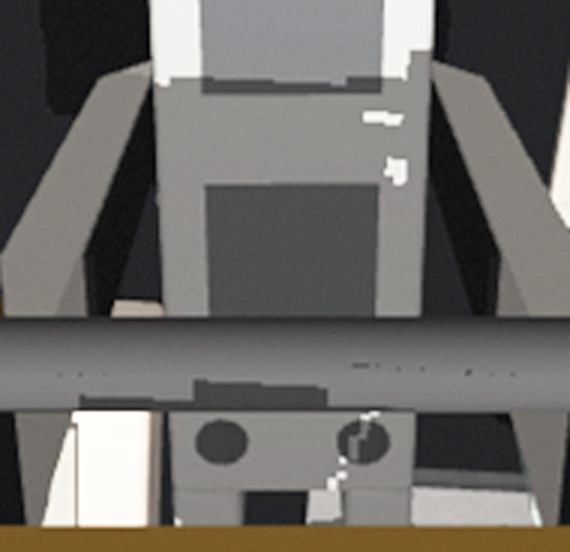

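```bash
python3 - <<'E'
from h import *
import pickle;ci=pickle.load(open("w10.pkl","rb"))
def P(x,y,s,ox,oy,z): return ray(ci,(x+.5)/s-.5+ox,(y+.5)/s-.5+oy,z)[:2]*1000
def ang(a,b): d=b-a;return np.degrees(np.arctan2(d[1],d[0]))
A=lambda x,y,z:P(x,y,4.6,195,20,z)
B=lambda x,y,z:P(x,y,3,160,200,z)
z=.1892-.0053+.020
s=[A(148,458,z),A(423,458,z)];s2=[B(221,442,z),B(363,442,z)]
print("screws",np.mean(s+s2,0),ang(np.mean(s,0),np.mean(s2,0)))
r=[A(45,327,z),A(527,327,z)];r2=[B(172,490,z),B(414,490,z)]
print("roots",np.mean(r+r2,0),np.linalg.norm(np.mean(r,0)-np.mean(r2,0)),ang(np.mean(r,0),np.mean(r2,0)))
t=A(276,280,.14);print("tie->c",t+100*np.array([.998,.0625]))
E
```

```text
screws [ 613.1359 -132.9564] 3.7601592920313096
roots [ 612.589  -132.8434] 178.16035979627455 3.8037734112863997
tie->c [ 613.5435 -134.6956]
```

```bash
python3 -m creep '[{"slide":[-1.5,0,-0.3],"roll":0.1,"grip":1},{"slide":[-1.5,10,-0.3],"roll":0.1,"grip":1},{"slide":[-1.5,22,-0.3],"roll":0.1,"grip":1},{"slide":[-1.5,34,-0.3],"roll":0.1,"grip":1},{"slide":[-1.5,44,-0.3],"roll":0.1,"grip":1},{"slide":[-1.5,52,-0.3],"roll":0.1,"grip":1},{"slide":[-1.5,60,-0.3],"roll":0.1,"grip":1},{"slide":[-1.5,68,-0.3],"roll":0.1,"grip":1},{"slide":[-1.5,72,-0.3],"roll":0.1,"grip":1},{"slide":[-1.5,72,-0.3],"roll":0.1,"grip":1},{"slide":[-1.5,72,-0.3],"roll":0.1,"grip":1}]'
python3 - <<'E'
from h import *
ci,im=shot("wrist","w11")
cv2.imwrite("pics/w11c.png",cv2.resize(im[35:384,175:335],None,fx=1.7,fy=1.7,interpolation=cv2.INTER_CUBIC))
plan(.612,-.134,.0933,93.6)
E
```

```text
time: 22.95
tool_pos: [0.6121, -0.1356, 0.117]
ee_rot: [-1.57, -0.0, 1.632]
wrist_force: [0.2, 0.5, -4.6]
width: 0.0556
t 23.0 pos [ 0.6124 -0.1356  0.1175] rot [-90.029   -0.0165  93.5048] slide [ 1.6 24.2  0.3] roll -0.1
```

View pics/w11c.png

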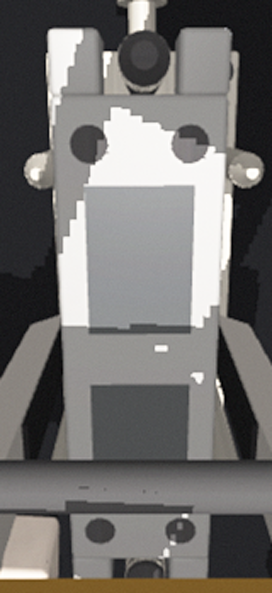

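```bash
python3 -m creep '[{"slide":[1.2,0,0],"roll":0,"grip":1},{"slide":[1.2,7,0],"roll":0,"grip":1},{"slide":[1.2,14,0],"roll":0,"grip":1},{"slide":[1.2,19,0],"roll":0,"grip":1},{"slide":[1.2,22,0],"roll":0,"grip":1},{"slide":[1.2,23,0],"roll":0,"grip":1},{"slide":[1.2,23,0],"roll":0,"grip":1},{"slide":[1.2,23,0],"roll":0,"grip":1}]'
python3 -m creep '[{"slide":[0,1,0],"roll":0,"grip":1},{"slide":[0,1.5,0],"roll":0,"grip":1},{"slide":[0,1.5,0],"roll":0,"grip":1}]'
```

```text
time: 23.67
tool_pos: [0.6121, -0.1346, 0.094]
ee_rot: [-1.571, -0.0, 1.632]
wrist_force: [0.6, 0.0, -5.5]
width: 0.0557
time: 23.92
tool_pos: [0.6124, -0.1346, 0.0933]
ee_rot: [-1.572, 0.0, 1.632]
wrist_force: [-0.4, -0.4, -2.1]
width: 0.0557
```

```bash
python3 -m creep '[{"slide":[0,0.7,0],"roll":0,"grip":1},{"slide":[0,1.4,0],"roll":0,"grip":1},{"slide":[0,1.4,0],"roll":0,"grip":1}]'
```

```text
time: 24.17
tool_pos: [0.6125, -0.1346, 0.0933]
ee_rot: [-1.573, 0.001, 1.632]
wrist_force: [-4.3, 0.4, 5.5]
width: 0.0562
```

Seated (+5.5 N, height as expected). Releasing and backing off.

```bash
python3 -m creep '[{"slide":[0,0,0],"roll":0,"grip":0},{"slide":[0,0,0],"roll":0,"grip":0},{"slide":[0,0,0],"roll":0,"grip":0},{"slide":[0,0,0],"roll":0,"grip":0},{"slide":[0,0,0],"roll":0,"grip":0},{"slide":[0,-15,0],"roll":0,"grip":0},{"slide":[0,-45,0],"roll":0,"grip":0},{"slide":[0,-85,0],"roll":0,"grip":0},{"slide":[0,-125,0],"roll":0,"grip":0},{"slide":[0,-165,0],"roll":0,"grip":0},{"slide":[0,-165,0],"roll":0,"grip":0},{"slide":[0,-165,0],"roll":0,"grip":0},{"slide":[0,-165,0],"roll":0,"grip":0}]'
python3 - <<'E'
from h import *
ci,im=shot("wrist","w12")
ci,s=shot("scene","s12")
cv2.imwrite("pics/s12c.png",cv2.resize(s[180:320,180:340],None,fx=4,fy=4,interpolation=cv2.INTER_CUBIC))
E
```

```text
time: 25.25
tool_pos: [0.6121, -0.1345, 0.2555]
ee_rot: [-1.57, -0.0, 1.632]
wrist_force: [-0.2, 0.1, -0.7]
width: 0.094
```

View pics/w12.png

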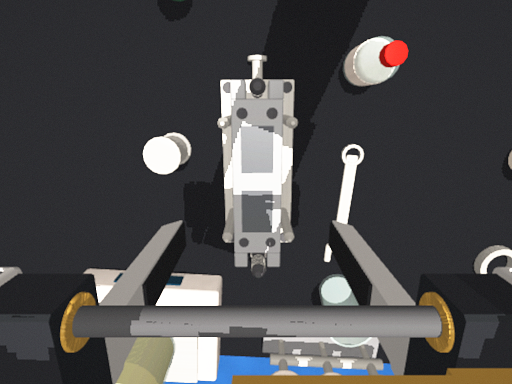

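View pics/s12c.png

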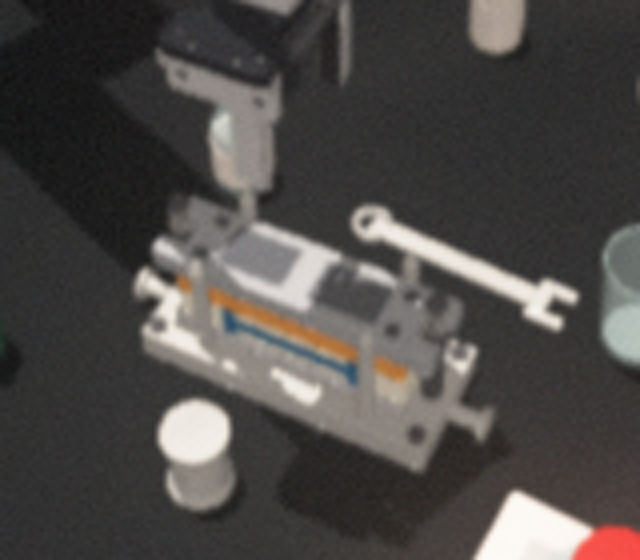

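The end plate's forks are round both tie rods at (258,86) and (258,265), and the three layers look flush. I'll make one last check that the bystanders haven't moved, then hand in.

```bash
python3 - <<'E'
from h import *
a=cv2.imread("pics/scene0.png")
b=cv2.imread("pics/s12.png")
d=(cv2.absdiff(a,b).max(2)>60).astype(np.uint8)*255
d=cv2.morphologyEx(d,cv2.MORPH_OPEN,np.ones((3,3)))
n,l,s,c=cv2.connectedComponentsWithStats(d)
print([(x[:5].tolist()) for x in s[1:] if x[4]>20])
ci,im=shot("wrist","w13")
V=im.max(2)
import itertools
# end-plate screws measured at expected top height .108
for pts in [((242,113),(275,113),(244,242),(274,242))]:
    P=np.array([ray(ci,u,v,.108)[:2]*1000 for u,v in pts]);d=P[2:].mean(0)-P[:2].mean(0)
    print(P.mean(0),np.degrees(np.arctan2(d[1],d[0])),np.linalg.norm(d))
o=robot.get_obs();print(o["time"],o["wrist_force"],o["width"])
E
```

```text
[[65, 0, 127, 63, 4245], [179, 0, 85, 32, 1778], [239, 36, 20, 6, 72], [70, 42, 8, 5, 34], [257, 44, 15, 10, 109], [148, 49, 137, 66, 3137], [241, 51, 9, 4, 33], [181, 52, 22, 15, 153], [144, 63, 7, 16, 76], [240, 62, 5, 5, 21], [77, 69, 7, 4, 27], [84, 93, 6, 4, 23], [123, 115, 9, 7, 46], [140, 118, 20, 18, 216], [206, 121, 56, 36, 705], [99, 144, 12, 12, 95], [278, 147, 42, 28, 505], [229, 154, 26, 29, 383], [253, 156, 9, 8, 58], [126, 163, 23, 11, 89], [252, 171, 11, 6, 41], [265, 194, 55, 45, 870], [226, 197, 17, 10, 122], [245, 202, 5, 7, 28], [229, 232, 4, 7, 24], [244, 236, 21, 15, 174], [219, 240, 8, 7, 44], [231, 243, 55, 37, 829], [269, 246, 10, 6, 40], [238, 267, 10, 9, 60], [260, 276, 9, 9, 60], [278, 279, 12, 11, 89], [158, 292, 65, 57, 1622]]
[ 611.3151 -132.2739] 3.791216535052576 148.90392782611616
25.4 [ 0.0115 -0.5997  0.0996] 0.09389447767245962
```

View pics/s12.png

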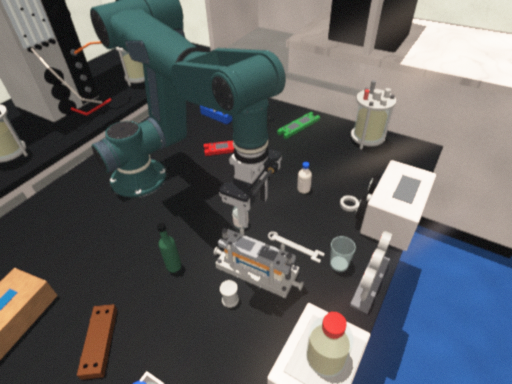

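```bash
python3 - <<'E'
from h import *
ci,im=shot("top","t13")
cv2.imwrite("pics/t13c.png",cv2.resize(im[110:262,80:420],None,fx=2.3,fy=2.3,interpolation=cv2.INTER_CUBIC))
E
```

```text
(no output)
```

View pics/t13c.png

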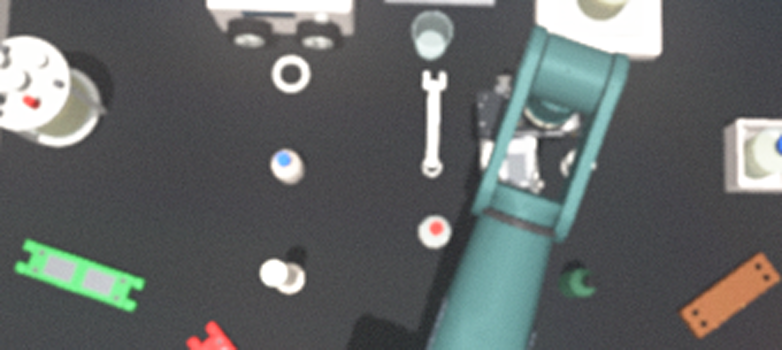

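The measuring cylinder at crop (283,275) and every other bystander are standing where they started. Handing in.

```bash
python3 -c "
from bench import ticket
print(ticket.close_job())"
```

```text
the job is handed in; nothing more can be done
None
```

The holder is loaded in the order asked: cassette on the seat, amber spacer on it, aluminium end plate on top with its forks round both tie rods. I handed the job in at about 25 s of the 72 s allowed.

- **Seating:** Each part was lowered until it took 5–6 N of contact force. At that point the fingertip heights were 50.6, 75.1 and 93.3 mm, which match each part being fully down on the one below.
- **Release:** The gripper then opened and rose clear; the last wrist force reading was under 1 N.
- **Pictures:** The final wrist and scene pictures show the three layers flush. The top picture shows the bystanders where they stood at the start.
- **Disagreement:** A rough hand-picked reading of the end plate's four screws gave a centre about 2 mm off and a spacing of about 149 mm, where an earlier picture gave roughly 140 mm. I put that down to coarse pixel picks. The yaw it gave, 3.8°, agrees with the holder's (about 3.6°).

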